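# Bring the collet spanner out of the bead lathe's guard

### The job

The hook spanner for the collet was left under the bead lathe's clear chip guard, its hooked end caught behind the narrow slot. Turn it as you draw it, without forcing it, so that the hook threads out through the slot, and leave it lying flat on the bench with all of it at least 4 cm clear of the guard; then push the little shutter fully shut over the slot. Leave the other things on the bench where they are.

Things in the scene. Friction and masses are not known exactly. Their poses are not given: they have to be found in the camera images.
- lathe: Small bench lathe with a clear chip guard, fixed to the bench. Origin: middle of the tool slot, on the bench top. x points level into the guard, square to its front; y along the front; z up. Lathe bed from x = 120 mm; grey headstock at y 117 to 223, x 110 to 220, 178 mm high.
- guard_slot (a point): Middle of the tool slot, on the bench top (the lathe's origin and axes). The guard's front is a grey steel sill, y -102 to 102, x -3 to 3 mm, 70 mm high. The slot is cut in its foot: 36 mm wide (y -18 to 18), 22 mm high, with no threshold: the bench top is the floor inside as well.
- guard_window (a point): Middle of the sill's top edge, 70 mm above the slot. From here a clear window slopes back into the guard at 61 deg from level to a clear roof at 171 mm; clear cheeks stand at y = -100 and 100. An aluminium rail (x -12 to -3, z 58 to 68 mm) runs along the front of the sill.
- spanner: Flat dark steel hook spanner, 8 mm thick, 228 mm long, about 0.3 kg, lying flat, its handle out of the slot. Origin: underside, midway between hook centre and handle centre; x from handle to hook, z up. The neck between them is 16 mm wide. To pass, turn it clockwise seen from above 25 to 40 deg from square as it is drawn, hook towards the lathe's -y, then back to square as the nose follows.
- spanner_hook (a point): Centre of the hook's arc, at x = 72.5 mm on the spanner, 4 mm above its underside. The arc is 13 mm wide, inner radius 26.5, outer 39.5 mm. Seen from above, with the spanner's +x at 0 deg, it runs from the heel at 205 deg past the neck (180 deg) round by the +y side to the nose at 35 deg, with a 7 mm inward tooth: 56 mm across square to the handle, too wide for the slot.
- spanner_handle (a point): Middle of the handle, at x = -72.5 mm on the spanner, 4 mm above its underside. The handle is a flat loop, 100 mm long along x and 46 mm wide, round-ended, round a hand slot that goes right through: 82 mm long, 28 mm wide, round ends. The metal round the slot is 9 mm wide.
- spanner_nose (a point): Outer corner of the hook's nose (the free end of the arc), mid-thickness.
- spanner_bow (a point): Outermost edge of the hook's arc at 115 deg (by the same measure as spanner_hook), mid-thickness.
- spanner_heel (a point): Outer corner of the hook's heel (the short end of the arc beside the handle), mid-thickness.
- shutter (a joint): Steel shutter plate (50 mm wide along the lathe's y, z 3 to 59 mm, 4 mm thick, x -9.5 to -5.5 mm) hanging in the rail on the outside of the sill. Value: m it stands open; 0 = fully shut, its middle over the slot's middle; at 0.072 (fully open) it stands that far along the lathe's -y. Slides with about 1.5 N and stays where it is left.
- shutter_knob (a point): Middle of the shutter's black knob: a cylinder 22 mm in diameter and 22 mm long that points straight out of the guard (lathe -x), on a 10 mm stem; its middle is 43 mm in front of the sill's middle plane and 36 mm above the bench, at the shutter plate's mid-width.
- glue: White squeeze bottle with a long thin nozzle, 42 mm in diameter, 150 mm high, standing. Origin: centre of its underside. Bystander.
- engraver: Silver pen engraver lying on the bench, 20 mm thick, 160 mm long along its x. Origin: under its middle. Bystander.
- cob: Dark red corn cob lying on the bench, 37 mm thick, 105 mm long along its x. Origin: under its middle. Bystander.
- bitcase: Clear open case of burrs, 130 x 85 x 24 mm. Origin: centre of its underside. Bystander.
Not all that is in view belongs to the job. What is meant by the spanner is not blue, and is the smaller of those in its own colour.

How it is judged:
On the way, in this order (a step that is already met when the one before it is completed fails the run):
1. the spanner is drawn right out through the slot: its nose, bow and heel all at least 30 mm in front of the sill (x of each of spanner_nose, spanner_bow, spanner_heel, spanner_handle in the frame of lathe below -0.03 m), for 0.1 s.
2. the shutter is pushed shut (value of joint shutter below 0.004 m), for 0.1 s.
At the end, for the whole second after the job is handed in: The spanner lies flat on the bench, at rest, its handle, nose, bow and heel all at least 30 mm in front of the guard's sill (lathe x below -0.03), and the shutter is shut to within 4 mm (all of step 1 and height (world z) of spanner between -0.006 and 0.006 m and angle between spanner's own z axis and vertical below 0.1 rad and linear speed of spanner below 0.02 m/s and value of joint shutter below 0.004 m); the robot touches nothing.
It fails at once if the spanner is forced against the guard (more than 60 N) (contact force between spanner and lathe above 60 N).
It fails at once if a bystander is moved more than 30 mm (distance of any of glue, engraver, cob, bitcase from where it was at the start of the episode above 0.03 m).
It also fails if it takes over 54 s, if anything falls off the work surface, if the arm or the gripper's body presses on something with over 40 N, if the wrist force passes 120 N, or if a joint passes its speed limit or range.

### The arm

A 6-joint arm with a two-finger parallel gripper is mounted at the origin on the work surface. World frame = base frame: x ahead of the robot, y to its left, z up, the work surface at z = 0. Lengths are in m, angles in rad, forces in N, time in s.
With the tool pointing down it reaches from about 0.35 to 0.85 m from the base axis. Payload 8.1 kg.
Tool frame: the origin (TCP) lies at the centre of the arm's flange, where the gripper is bolted on; the fingertips stand 186 mm ahead of it and the grasp point (between the pads) lies 167 mm ahead of it; z points along the fingers, y is the line along which they close (so a half turn about z gives the same grasp; the last joint's range is limited). The gripper opens to 93 mm and grips with 3 to 60 N. Pads are 15 mm wide; open, the fingers measure 128 mm over their backs; the gripper's body (75 mm by 188 mm) begins 65 mm behind the grasp point.
Start: joints at [-0.085, 0.13, 1.488, -0, 1.523, -0.085], TCP at [0.6, 0, 0.405] pointing down, gripper open.
Joint ranges: [-2.96, 2.96], [-0.89, 2.26], [0.02, 2.5], [-1.34, 4.48], [0, 2.73], [-2.66, 2.66]. Speed limits (rad/s): [2.39, 2.39, 2.79, 3.14, 3.14, 3.14].

### API

Orientations are given as a rotation vector (axis times angle).
In Python, from plant import read_state, read_camera, camera_params, robot gives the robot as it stands.
- The arm moves only by the tool carry_out, never from a script. Its argument "targets" is a list of rows, each an object of numbers: "hand": the opening in per cent of the stroke, from 0 (shut) to 100 (fully open); "x", "y", "z": the shift along the tool's x, y, z in m; "ax", "ay", "az": the turn, a rotation vector about the tool's x, y, z in rad. In form: [{"hand": .., "x": .., "y": .., "z": .., "ax": .., "ay": .., "az": ..}, ...]. A call has 1 to 8 rows; each row is the pose to reach, as a shift and turn from the pose commanded when the call began, along the tool's axes at that moment; what a row does not reach only later rows make up. A row lasts 1/8 s, in which the tool goes at most 62.5 mm and 10.7 degrees, less where a joint would pass 70% of its speed; a pose out of reach is approached as far as the arm can. A call with a gripper value outside its range is refused whole. The fingers move at their own pace and stop on an object; "newtons" is the grip in N (left out, the last holds). Time passes only in rows, so rows that repeat a pose let the fingers close. It gives the time, the measured TCP pose, the force, the opening and the grip force at its end, in the units of the state.
- read_state(): the state, without advancing time (a new reading comes with each control period).
- read_camera(name): name is "scene" or "side" or "wrist"; returns (picture, depth): 400x640x3 uint8, blue, green, red; 400x640 float32, m along the optical axis (not along the pixel's ray), 0 where there is no reading.
- camera_params(name): a dict with "fx", "fy", "cx", "cy" (pixels), "k1" (the pictures are not rectified: a ray, as slopes to the right and down, at radius r is drawn at 1 + k1 r^2 times it, then the intrinsics apply), "position" and "rotation" of the camera in the world. Camera axes: x right, y up, looking along -z (the intrinsics and any distortion apply to the point x, -y, -z); pixel columns grow to the right and rows downward; lengths in m; the calibration is good to about 2 mm. A picture is of the moment at which its call begins: read the wrist's pose just before it. camera_params takes no time and is no camera call; for the wrist camera it gives the pose at the moment of the call.
- robot.close_job(): hands the job in; it is judged then, once.
The state is a dict: "t": time; "q": joint angles; "dq": joint speeds; "joint_torque": joint torques, N m; "tool_pos": TCP position; "orientation": TCP orientation; "force": force on the tool from outside, world axes, zero at the start; "wrist_torque": the same for the moment, N m; "opening": finger opening in m; "gripper_force": force on a finger pad.
Only numpy, scipy, OpenCV 4.12 (cv2) and the standard library are available. Lean on these libraries where they do the work, as an engineer would, in place of code of your own. Each camera call takes 0.05 s, during which the arm holds its last target. There are 200 camera calls.

## Working session

There is one attempt and no reset: what is moved stays moved. The work goes in short steps, Python scripts to look and compute and a tool call to move; the robot and the scene stay as the last step left them, time stands still between calls to the robot, and variables do not carry over. Pictures are saved under pics/ and viewed, at most 10 in all, crops included, and the job is handed in when it is done.

Besides the shell and the picture viewer there is one more tool, called after "Emit:" as name(argument=value, ...), one argument or row to a line, values as JSON. carry_out: Moves the arm, as the interface text tells. Its arguments: {"type":"object","properties":{"targets":{"type":"array","items":{"type":"object","properties":{"hand":{"type":"number"},"x":{"type":"number"},"y":{"type":"number"},"z":{"type":"number"},"ax":{"type":"number"},"ay":{"type":"number"},"az":{"type":"number"}}}},"newtons":{"type":"number"}},"required":["targets"]}

```bash
mkdir -p pics; ls
python3 - <<'E'
from plant import *
import cv2,numpy as np
for n in ["scene","side","wrist"]:
    p=camera_params(n); im,d=read_camera(n)
    cv2.imwrite(f"pics/{n}0.png",im); np.save(f"pics/{n}0.npy",d); np.save(f"pics/{n}0p.npy",p,allow_pickle=True)
    print(n,p)
s=read_state(); print(s)
E
```

```text
pics
scene {'fx': 452.6564970425694, 'fy': 452.6564970425694, 'cx': 317.5640817894497, 'cy': 206.66013802865672, 'k1': -0.06175651917223021, 'position': array([ 0.92420884, -0.63293779,  1.11517449]), 'rotation': array([0.57717397, 0.23414772, 0.71157689])}
side {'fx': 366.9397241677833, 'fy': 366.9397241677833, 'cx': 319.5794460414456, 'cy': 200.12798991865162, 'k1': 0.003360296565615769, 'position': array([ 0.38939966, -1.04300508,  0.82556499]), 'rotation': array([ 0.90111487, -0.01535464, -0.03062462])}
wrist {'fx': 305.5729279901596, 'fy': 305.5729279901596, 'cx': 321.0367809787111, 'cy': 201.71830156898852, 'k1': -0.03710070422575842, 'position': array([0.60005445, 0.07940267, 0.38343712]), 'rotation': array([-0.28732889,  0.00167652,  0.00132933])}
{'t': 0.15, 'q': array([-8.53815254e-02,  1.30982854e-01,  1.48904070e+00, -2.22691327e-05,
        1.52298331e+00, -8.53983603e-02]), 'dq': array([ 0.00056126, -0.00178882, -0.00258371, -0.00025194, -0.00022497,
        0.00129787]), 'joint_torque': array([ 8.59073725e-05, -5.60473788e+01, -4.92333663e+01,  7.68201635e-02,
        3.05504061e-02, -1.41810942e-04]), 'tool_pos': array([5.99824263e-01, 4.41962601e-05, 4.03924759e-01]), 'orientation': array([-2.22066664e+00, -2.22070642e+00,  1.45732807e-03]), 'force': array([-0.14258512, -0.52750747, -0.64750683]), 'wrist_torque': array([-0.05209167,  0.04495288, -0.02469616]), 'gripper_force': 0.0, 'opening': 0.09321370959168461}
```

View pics/scene0.png

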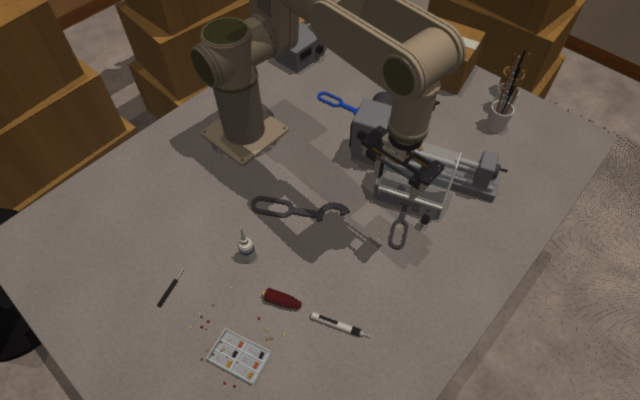

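View pics/wrist0.png

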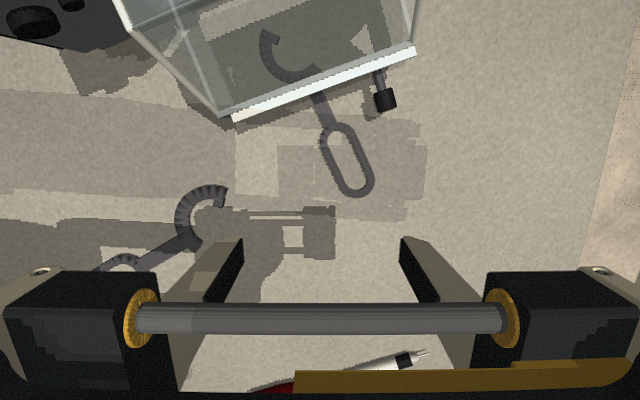

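View pics/side0.png

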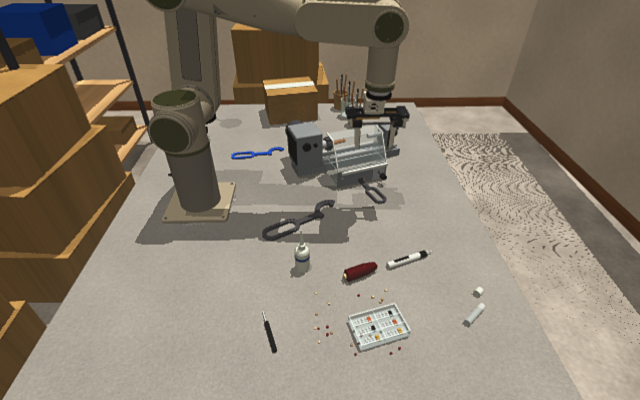

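```bash
cat > h.py <<'E'
import numpy as np,cv2
from scipy.spatial.transform import Rotation as R
def proj(p,P):
    P=np.asarray(P,float); c=(P-p['position'])@R.from_rotvec(p['rotation']).as_matrix()
    u=c[...,0]/-c[...,2]; v=-c[...,1]/-c[...,2]; f=1+p['k1']*(u*u+v*v)
    return np.stack([p['cx']+p['fx']*u*f,p['cy']+p['fy']*v*f],-1)
def back(p,uv,z):
    K=np.array([[p['fx'],0,p['cx']],[0,p['fy'],p['cy']],[0,0,1]])
    n=cv2.undistortPoints(np.array(uv,float).reshape(-1,1,2),K,np.array([p['k1'],0,0,0.]))[:,0]
    r=np.c_[n[:,0],-n[:,1],-np.ones(len(n))]@R.from_rotvec(p['rotation']).as_matrix().T
    return p['position']+r*((z-p['position'][2])/r[:,2])[:,None]
def ortho(p,im,x0,x1,y0,y1,z,s):
    X,Y=np.meshgrid(np.arange(x0,x1,s),np.arange(y1,y0,-s))
    m=proj(p,np.stack([X,Y,0*X+z],-1)).astype(np.float32)
    return cv2.remap(im,m[...,0],m[...,1],cv2.INTER_CUBIC)
E
python3 - <<'E'
from h import *
p=np.load('pics/wrist0p.npy',allow_pickle=True).item(); im=cv2.imread('pics/wrist0.png')
print(back(p,[(232,118),(416,48)],.068), back(p,[(334,126),(362,190),(385,100)],.008))
o=ortho(p,im,.48,.76,.05,.35,.008,.0005)
for k in range(0,600,100):
    cv2.putText(o,'%.2f'%(.35-k*.0005),(0,k+10),0,.4,(0,0,255)); 
    cv2.putText(o,'%.2f'%(.48+k*.0005),(k,595),0,.4,(0,0,255)); o[k,:,:]=o[k,:,:]//2; 
    if k<560:o[:,k]=o[:,k]//2
cv2.imwrite('pics/o1.png',o)
E
```

```text
[[0.51027519 0.07350539 0.068     ]
 [0.68939789 0.13822526 0.068     ]] [[ 0.61488779  0.06293577  0.008     ]
 [ 0.65138091 -0.01597142  0.008     ]
 [ 0.67432482  0.0929089   0.008     ]]
```

View pics/o1.png

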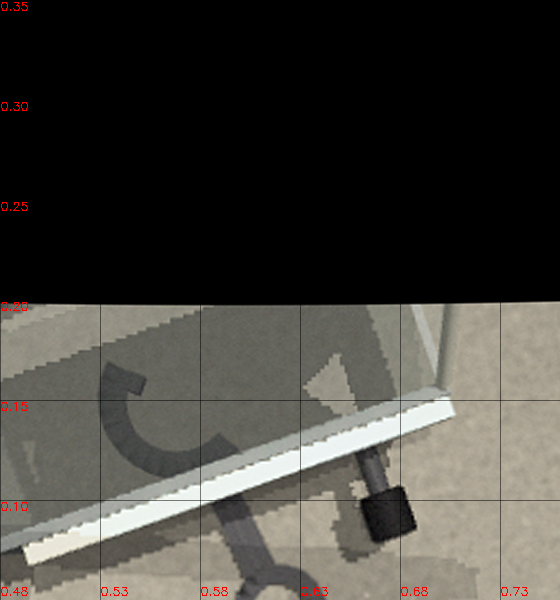

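```bash
cat > fit.py <<'E'
from h import *
from scipy.optimize import minimize,differential_evolution
def outline():
    P=[];N=[]
    def arc(c,r,a0,a1,s=1,n=None):
        a=np.radians(np.arange(a0,a1,1.5/r*57.3)); d=np.c_[np.cos(a),np.sin(a)]
        P.append(np.array(c)+r*d);N.append(s*d)
    def seg(a,b,n):
        k=max(2,int(np.hypot(b[0]-a[0],b[1]-a[1])/1.5)); t=np.linspace(0,1,k)[:,None]
        P.append(np.array(a)*(1-t)+np.array(b)*t);N.append(np.tile(n,(k,1)))
    H=72.5
    arc((H,0),39.5,35,168);arc((H,0),26.5,60,205,-1)
    for s in(1,-1):
        seg((-28,8*s),(31,8*s),(0,s)); seg((-99.5,23*s),(-45.5,23*s),(0,s)); seg((-99.5,14*s),(-45.5,14*s),(0,-s))
    arc((-99.5,0),23,90,270);arc((-99.5,0),14,90,270,-1);arc((-45.5,0),14,-90,90,-1)
    return np.vstack(P)/1e3,np.vstack(N)
P,N=outline()
def fit(p,im,x0,z=.008,span=(.02,.02,.15),de=True):
    g=cv2.GaussianBlur(cv2.cvtColor(im,cv2.COLOR_BGR2GRAY).astype(np.float32),(0,0),.7)
    def smp(Q):
        m=proj(p,np.c_[Q,np.full(len(Q),z)]).astype(np.float32)
        return cv2.remap(g,m[:,:1],m[:,1:],1)[:,0]
    def cost(v):
        c,s=np.cos(v[2]),np.sin(v[2]);M=np.array([[c,-s],[s,c]])
        Q=P@M.T+v[:2];n=N@M.T*.002
        return -np.mean(np.clip(smp(Q+n)-smp(Q-n),-15,25))
    r=differential_evolution(cost,[(a-b,a+b) for a,b in zip(x0,span)],seed=1,popsize=25,tol=1e-6)
    return r.x,r.fun
E
python3 - <<'E'
from fit import *
p=np.load('pics/wrist0p.npy',allow_pickle=True).item(); im=cv2.imread('pics/wrist0.png');d=np.load('pics/wrist0.npy')
hk=np.array([.568,.150]);hd=np.array([.633,.023]);v=hk-hd
print('fit',fit(p,im,[*(hk+hd)/2,np.arctan2(v[1],v[0])]),(hk+hd)/2,np.arctan2(v[1],v[0]))
vv,uu=np.mgrid[0:400,0:640]
K=np.array([[p['fx'],0,p['cx']],[0,p['fy'],p['cy']],[0,0,1]])
n=cv2.undistortPoints(np.stack([uu,vv],-1).reshape(-1,1,2).astype(float),K,np.array([p['k1'],0,0,0.]))[:,0]
W=p['position']+(np.c_[n[:,0],-n[:,1],-np.ones(len(n))]*d.reshape(-1,1))@R.from_rotvec(p['rotation']).as_matrix().T
rg=(vv.ravel()<140)&(uu.ravel()>190)&(d.ravel()>0)
T=W[rg]
print(np.histogram(T[:,2],np.arange(-.005,.2,.005)))
S=T[(T[:,2]>.061)&(T[:,2]<.0745)&(T[:,1]<.18)]; print('sill',len(S))
c,w,b=cv2.minAreaRect((S[:,:2]*1000).astype(np.float32)); print(c,w,b); print(cv2.boxPoints((c,w,b)))
th=np.radians(19.9);ey=-np.array([np.cos(th),np.sin(th)])
k=T[(T[:,2]>.03)&(T[:,2]<.055)&(T[:,0]>.64)&(T[:,1]<.13)]
print('knob',len(k),cv2.minAreaRect((k[k[:,2]>.043][:,:2]*1000).astype(np.float32)),k[:,2].max())
E
```

```text
fit (array([0.59930895, 0.08638057, 2.01806606]), np.float64(-23.391971588134766)) [0.6005 0.0865] 2.043848047275847
(array([25154, 12884,   824,    12,     3,     0,     0,     2,   157,
         299,   199,     4,    33,    68,  2605,   974,   878,   897,
         952,   991,  1089,  1127,  1124,  1270,  1203,  1196,  1095,
        1066,   914,   921,   801,   648,   567,   404,   204,    37,
           0,     0,     0,     0]), array([-0.005,  0.   ,  0.005,  0.01 ,  0.015,  0.02 ,  0.025,  0.03 ,
        0.035,  0.04 ,  0.045,  0.05 ,  0.055,  0.06 ,  0.065,  0.07 ,
        0.075,  0.08 ,  0.085,  0.09 ,  0.095,  0.1  ,  0.105,  0.11 ,
        0.115,  0.12 ,  0.125,  0.13 ,  0.135,  0.14 ,  0.145,  0.15 ,
        0.155,  0.16 ,  0.165,  0.17 ,  0.175,  0.18 ,  0.185,  0.19 ,
        0.195]))
sill 3556
(592.1798095703125, 106.42880249023438) (204.68516540527344, 16.92009735107422) 19.424821853637695
[[492.84915  80.37125]
 [498.47623  64.41426]
 [691.5105  132.48636]
 [685.8834  148.44334]]
knob 650 ((667.4453735351562, 91.59196472167969), (17.40568733215332, 22.368389129638672), 17.333337783813477) 0.04819917722117667
```

```bash
cat > plan.py <<'E'
from h import *
from scipy.sparse import coo_matrix
from scipy.sparse.csgraph import dijkstra
from scipy.ndimage import distance_transform_edt as edt
O=np.array([.591,.110]);TH=np.radians(19.42)
EX=np.array([-np.sin(TH),np.cos(TH)]);EY=np.array([-np.cos(TH),-np.sin(TH)])
def tolathe(w): w=np.asarray(w)[...,:2]-O; return np.stack([w@EX,w@EY],-1)*1e3
def toworld(l): l=np.asarray(l)/1e3; return O+l[...,:1]*EX+l[...,1:2]*EY
# hook-centred outline, mm
def pts():
    a=np.radians(np.arange(35,206,3)); u=np.c_[np.cos(a),np.sin(a)]
    L=[39.5*u,26.5*u]
    for r in (22,30,35): L.append(r*u[[0,-1]])
    L.append(19.5*u[:6])   # tooth, generous
    t=np.arange(-96,-38,2.); L+= [np.c_[t,0*t+8],np.c_[t,0*t-8]]
    b=np.radians(np.arange(0,360,6)); c=np.c_[np.cos(b),np.sin(b)]*23
    L.append(c+np.c_[np.sign(np.cos(b))*27-145,0*b])
    return np.vstack(L)
PT=pts()
# occupancy 1 mm grid, lathe x -260..140, y -150..150
X,Y=np.meshgrid(np.arange(-280,141),np.arange(-180,181),indexing='ij')
occ=((abs(X)<=3)&(abs(Y)>=18)&(abs(Y)<=102))|((X>=-10)&(X<=-5)&(Y<=-38)&(Y>-92))|(X>=118)|((abs(abs(Y)-100)<=2)&(X>0))
E
python3 - <<'E'
from plan import *
p=np.load('pics/wrist0p.npy',allow_pickle=True).item()
print('big',tolathe(back(p,[(228,188),(205,185),(177,220),(185,245),(200,240),(225,208)],.01)).round())
s=np.load('pics/scene0p.npy',allow_pickle=True).item()
b=back(s,[(265,293),(300,302),(312,317),(368,337),(246,258),(345,208),(318,216),(255,205)],.01)
print('cob,engraver,glue,big nose,neck,handle end',b.round(3),tolathe(b).round())
D=edt(~occ)
hx=np.arange(48,-100,-3);hy=np.arange(-30,31,2);ph=np.radians(np.arange(20,-61,-2.5))
A,B,C=np.meshgrid(hx,hy,ph,indexing='ij');cl=np.zeros(A.shape)
for k,f in enumerate(ph):
    q=PT@np.array([[np.cos(f),np.sin(f)],[-np.sin(f),np.cos(f)]])
    x=(A[:,:,k,None]+q[:,0]).round().astype(int)+280;y=(B[:,:,k,None]+q[:,1]).round().astype(int)+180
    cl[:,:,k]=D[x.clip(0,420),y.clip(0,360)].min(-1)
cl=np.minimum(cl,15); n=cl.size;I=np.arange(n).reshape(cl.shape);r,c_,w=[],[],[]
for d in np.ndindex(3,3,3):
    d=np.array(d)-1
    if not d.any(): continue
    sl=lambda s:tuple(slice(max(0,s*v),m+min(0,s*v)) for v,m in zip(d,cl.shape))
    a,b=sl(-1),sl(1)
    L=np.sqrt((3*d[0])**2+(2*d[1])**2+(2*d[2])**2)
    m=np.minimum(cl[a],cl[b]);ok=m>0.5
    r.append(I[a][ok]);c_.append(I[b][ok]);w.append(L*(1+60/m[ok]**2))
G=coo_matrix((np.concatenate(w),(np.concatenate(r),np.concatenate(c_))),shape=(n,n)).tocsr()
st=I[0,np.abs(hy-8).argmin(),np.abs(ph-np.radians(6.2)).argmin()]
dist,pr=dijkstra(G,indices=st,return_predecessors=True)
gl=I[-1,np.abs(hy).argmin(),np.abs(ph).argmin()];path=[]
while gl>=0: path.append(gl);gl=pr[gl]
path=path[::-1]
np.save('pics/path.npy',np.c_[A.ravel()[path],B.ravel()[path],C.ravel()[path]])
for g in path:
    h=np.array([A.flat[g],B.flat[g]]);f=C.flat[g];H=h-145*np.array([np.cos(f),np.sin(f)])
    print(h,np.degrees(f).round(1),cl.flat[g].round(1),H.round(),toworld(H).round(3))
E
```

```text
big [[ -80.  144.]
 [ -67.  170.]
 [ -97.  225.]
 [-132.  231.]
 [-133.  209.]
 [-103.  158.]]
cob,engraver,glue,big nose,neck,handle end [[ 0.481 -0.368  0.01 ]
 [ 0.566 -0.325  0.01 ]
 [ 0.617 -0.334  0.01 ]
 [ 0.756 -0.279  0.01 ]
 [ 0.366 -0.331  0.01 ]
 [ 0.461 -0.019  0.01 ]
 [ 0.42  -0.094  0.01 ]
 [ 0.253 -0.191  0.01 ]] [[-414.  263.]
 [-402.  168.]
 [-427.  123.]
 [-422.  -27.]
 [-341.  359.]
 [ -79.  166.]
 [-136.  229.]
 [-171.  418.]]
[48  8] 5.0 6.0 [-96.  -5.] [0.627 0.021]
[48  6] 5.0 7.0 [-96.  -7.] [0.629 0.021]
[48  4] 2.5 7.6 [-97.  -2.] [0.625 0.019]
[48  2] 0.0 8.0 [-97.   2.] [0.621 0.018]
[48  0] -2.5 8.0 [-97.   6.] [0.617 0.017]
[48 -2] -5.0 7.0 [-96.  11.] [0.613 0.016]
[48 -4] -7.5 7.0 [-96.  15.] [0.609 0.015]
[48 -6] -10.0 6.7 [-95.  19.] [0.604 0.014]
[45 -6] -12.5 5.0 [-97.  25.] [0.599 0.01 ]
[42 -8] -15.0 5.0 [-98.  30.] [0.596 0.008]
[ 39 -10] -17.5 4.0 [-99.  34.] [0.592 0.005]
[ 36 -12] -20.0 4.0 [-100.   38.] [0.589 0.003]
[ 36 -12] -22.5 4.5 [-98.  43.] [0.583 0.003]
[ 33 -14] -25.0 4.2 [-98.  47.] [0.579 0.001]
[ 33 -14] -27.5 4.1 [-96.  53.] [
[... 2161 characters left out ...]
061]
[-60 -26] 10.0 15.0 [-203.  -51.] [ 0.707 -0.064]
[-63 -24] 10.0 15.0 [-206.  -49.] [ 0.706 -0.068]
[-66 -22] 10.0 15.0 [-209.  -47.] [ 0.705 -0.071]
[-69 -20] 10.0 15.0 [-212.  -45.] [ 0.704 -0.075]
[-72 -18] 10.0 15.0 [-215.  -43.] [ 0.703 -0.078]
[-75 -16] 10.0 15.0 [-218.  -41.] [ 0.702 -0.082]
[-78 -14] 10.0 15.0 [-221.  -39.] [ 0.701 -0.085]
[-81 -12] 10.0 15.0 [-224.  -37.] [ 0.7   -0.089]
[-84 -10] 10.0 15.0 [-227.  -35.] [ 0.7   -0.092]
[-87  -8] 10.0 15.0 [-230.  -33.] [ 0.699 -0.096]
[-90  -6] 7.5 15.0 [-234.  -25.] [ 0.692 -0.102]
[-93  -4] 5.0 15.0 [-237.  -17.] [ 0.686 -0.108]
[-96  -2] 2.5 15.0 [-241.   -8.] [ 0.679 -0.114]
[-99   0] 0.0 15.0 [-244.    0.] [ 0.672 -0.12 ]
```

Emit:
carry_out(
  targets=[
    {"hand": 78,"x": 0.006,"y": 0.038,"z": 0.085,"az": -0.447},
    {"hand": 78,"x": 0.006,"y": 0.038,"z": 0.085,"az": -0.447},
    {"hand": 78,"x": 0.006,"y": 0.038,"z": 0.085,"az": -0.447},
    {"hand": 78,"x": 0.006,"y": 0.038,"z": 0.085,"az": -0.447},
    {"hand": 78,"x": 0.006,"y": 0.038,"z": 0.085,"az": -0.447},
  ],
  newtons=40,
)

```text
schema error: expected keys hand, x, y, z, ax, ay, az
```

```bash
cat > look.py <<'E'
from fit import *
from plan import *
from plant import *
def look(tag,guess,span=(.012,.012,.1)):
    p=camera_params('wrist');im,d=read_camera('wrist');cv2.imwrite(f'pics/{tag}.png',im)
    v,f=fit(p,im,guess,span=span); print('spanner',v.round(4),f)
    hd=v[:2]-.0725*np.array([np.cos(v[2]),np.sin(v[2])]);hk=2*v[:2]-hd
    print('handle',tolathe(hd).round(1),'hook',tolathe(hk).round(1),'phi',np.degrees(v[2]-TH-np.pi/2).round(2))
    cl=[]
    for c in (P@np.array([[np.cos(v[2]),np.sin(v[2])],[-np.sin(v[2]),np.cos(v[2])]])+v[:2]):
        u=proj(p,[*c,.008]).round().astype(int); cv2.circle(im,tuple(map(int,u)),0,(0,255,0),-1)
    cv2.imwrite(f'pics/{tag}f.png',im)
    vv,uu=np.mgrid[0:400,0:640];K=np.array([[p['fx'],0,p['cx']],[0,p['fy'],p['cy']],[0,0,1]])
    n=cv2.undistortPoints(np.stack([uu,vv],-1).reshape(-1,1,2).astype(float),K,np.array([p['k1'],0,0,0.]))[:,0]
    W=p['position']+(np.c_[n[:,0],-n[:,1],-np.ones(len(n))]*d.reshape(-1,1))@R.from_rotvec(p['rotation']).as_matrix().T
    L=np.c_[tolathe(W),W[:,2]*1e3]; L=L[(d.ravel()>0)]
    return L
E
python3 - <<'E'
from look import *
s=read_state();print(s['t'],s['tool_pos'],s['orientation'],s['opening'])
L=look('w1',[.5993,.0864,2.018])
S=L[(L[:,2]>61)&(L[:,2]<74.5)&(abs(L[:,0])<25)]
print(cv2.minAreaRect(S[:,:2].astype(np.float32)),S.min(0),S.max(0))
k=L[(L[:,2]>43)&(L[:,2]<52)&(L[:,0]<-25)&(L[:,0]>-60)&(abs(L[:,1]+66)<20)]
print(len(k),k.min(0) if len(k) else 0,k.max(0) if len(k) else 0)
E
```

```text
0.15 [5.99824263e-01 4.41962601e-05 4.03924759e-01] [-2.22066664e+00 -2.22070642e+00  1.45732807e-03] 0.09321370959168461
spanner [0.5994 0.0864 2.0181] -23.415912628173828
handle [-97.1  -7.9] hook [47.1  7.8] phi 6.21
((-3.888944149017334, -7.62939453125e-05), (204.72677612304688, 16.72307586669922), 89.94505310058594) [ -12.24643122 -102.36784775   61.13324163] [  4.56249898 102.3571105   74.48931584]
312 [-53.90012646 -75.04236136  43.03831545] [-31.74604261 -57.70082641  48.74949662]
```

View pics/w1f.png

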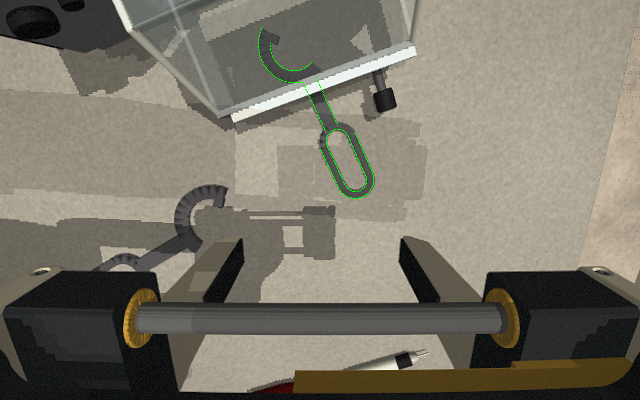

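The overlay puts the fitted outline right on the spanner: handle at (348,165), hook at (285,60). The first move was refused because every row needs all the keys, so I'm resending it.

Emit:
carry_out(
  targets=[
    {"hand": 78,"x": 0.006,"y": 0.038,"z": 0.085,"ax": 0,"ay": 0,"az": -0.447},
    {"hand": 78,"x": 0.006,"y": 0.038,"z": 0.085,"ax": 0,"ay": 0,"az": -0.447},
    {"hand": 78,"x": 0.006,"y": 0.038,"z": 0.085,"ax": 0,"ay": 0,"az": -0.447},
    {"hand": 78,"x": 0.006,"y": 0.038,"z": 0.085,"ax": 0,"ay": 0,"az": -0.447},
    {"hand": 78,"x": 0.006,"y": 0.038,"z": 0.085,"ax": 0,"ay": 0,"az": -0.447},
    {"hand": 78,"x": 0.006,"y": 0.038,"z": 0.085,"ax": 0,"ay": 0,"az": -0.447},
  ],
  newtons=40,
)

```text
t: 0.95
tool_pos: [0.6381, 0.006, 0.3206]
orientation: [1.675, 2.657, 0.001]
force: [0.0, 0.3, 0.4]
opening: 0.0725
gripper_force: 0.0
```

Run:
```python
from look import *
s=read_state();print(s['t'],s['tool_pos'],s['orientation'],s['opening'])
L=look('w2',[.5993,.0864,2.018])
S=L[(L[:,2]>61)&(L[:,2]<74.5)&(abs(L[:,0])<25)]
print(cv2.minAreaRect(S[:,:2].astype(np.float32)),S.min(0),S.max(0))
k=L[(L[:,2]>43)&(L[:,2]<52)&(L[:,0]<-25)&(L[:,0]>-60)&(abs(L[:,1]+66)<20)]
print(len(k),k.min(0) if len(k) else 0,k.max(0) if len(k) else 0)
```

```text
0.95 [0.63812471 0.00597723 0.32055735] [1.67456158e+00 2.65672181e+00 8.88115893e-04] 0.07248017375331947
spanner [0.5992 0.0869 2.022 ] -21.636999130249023
handle [-96.5  -8.2] hook [47.5  8. ] phi 6.43
((-3.9180684089660645, 0.23200225830078125), (205.005615234375, 16.928546905517578), 89.87828826904297) [ -12.37906148 -102.28473434   61.01840397] [  4.74388032 102.72466757  74.49616615]
487 [-53.31604675 -75.22724848  43.00573508] [-32.0772419  -58.20104175  47.74890022]
```

Emit:
carry_out(
  targets=[
    {"hand": 78,"x": 0,"y": 0,"z": 0.05,"ax": 0,"ay": 0,"az": -0.002},
    {"hand": 78,"x": 0,"y": 0,"z": 0.1,"ax": 0,"ay": 0,"az": -0.002},
    {"hand": 78,"x": 0,"y": 0,"z": 0.125,"ax": 0,"ay": 0,"az": -0.002},
    {"hand": 78,"x": 0,"y": 0,"z": 0.131,"ax": 0,"ay": 0,"az": -0.002},
    {"hand": 78,"x": 0,"y": 0,"z": 0.131,"ax": 0,"ay": 0,"az": -0.002},
  ],
  newtons=40,
)

```text
t: 1.62
tool_pos: [0.6384, 0.006, 0.1896]
orientation: [1.671, 2.659, 0.001]
force: [-1.0, 0.4, 0.8]
opening: 0.0723
gripper_force: 0.0
```

Emit:
carry_out(
  targets=[
    {"hand": 55,"x": 0,"y": 0,"z": 0,"ax": 0,"ay": 0,"az": 0},
    {"hand": 50,"x": 0,"y": 0,"z": 0,"ax": 0,"ay": 0,"az": 0},
    {"hand": 45,"x": 0,"y": 0,"z": 0,"ax": 0,"ay": 0,"az": 0},
    {"hand": 40,"x": 0,"y": 0,"z": 0,"ax": 0,"ay": 0,"az": 0},
    {"hand": 40,"x": 0,"y": 0,"z": 0,"ax": 0,"ay": 0,"az": 0},
    {"hand": 40,"x": 0,"y": 0,"z": 0,"ax": 0,"ay": 0,"az": 0},
  ],
  newtons=40,
)

```text
t: 2.38
tool_pos: [0.6384, 0.006, 0.1895]
orientation: [1.671, 2.659, 0.001]
force: [-1.8, 0.1, 4.9]
opening: 0.045
gripper_force: 40.0
```

Run:
```python
from look import *
s=read_state();print(s['t'],s['tool_pos'],s['orientation'],s['opening'],s['gripper_force'],s['force'])
L=look('w3',[.5993,.0864,2.018])
```

```text
2.375 [0.63838025 0.00600796 0.18953792] [1.67067548e+00 2.65937569e+00 8.89586338e-04] 0.045029811223342375 39.99928414821625 [-1.76695866  0.07884605  4.90175521]
spanner [0.5985 0.0867 2.0251] -14.018474578857422
handle [-96.5  -7.7] hook [47.6  9. ] phi 6.61
```

View pics/w3f.png

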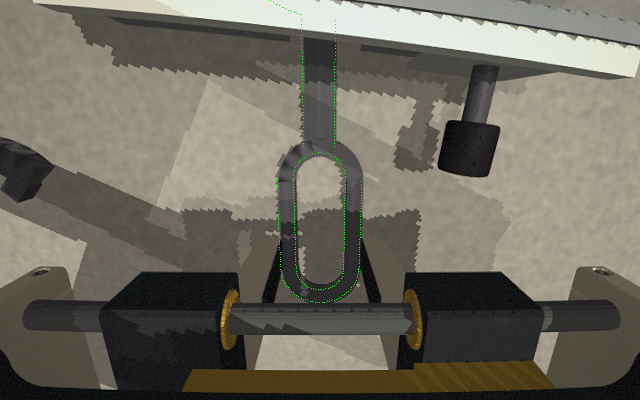

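```bash
cat > rows.py <<'E'
from plan import *
import json
from scipy.ndimage import gaussian_filter1d
pa=np.load('pics/path.npy'); pa[0]=[47.2,7.7,np.radians(6.31)]
sm=gaussian_filter1d(pa,1.2,axis=0,mode='nearest'); sm[0]=pa[0]
D=edt(~occ)
def clear(v):
    f=v[2];q=PT@np.array([[np.cos(f),np.sin(f)],[-np.sin(f),np.cos(f)]])+v[:2]
    i=q.round().astype(int)+[280,180]; return D[i[:,0].clip(0,420),i[:,1].clip(0,360)].min()
idx=[*range(0,54,2),*range(54,len(sm)-1,3),len(sm)-1]
key=sm[idx]
G=toworld(key[:,:2]-162*np.c_[np.cos(key[:,2]),np.sin(key[:,2])])
for c in range(0,len(key)-1,8):
    psi=key[c,2]+TH;ty=np.array([np.cos(psi),np.sin(psi)]);tx=np.array([-ty[1],ty[0]])
    print(c,[{'x':round((G[k]-G[c])@tx,4),'y':round((G[k]-G[c])@ty,4),'az':round(key[c,2]-key[k,2],3)} for k in range(c+1,min(c+9,len(key)))])
    print('  clr',[clear(key[k]).round(1) for k in range(c+1,min(c+9,len(key)))],'end G',G[min(c+8,len(key)-1)].round(4),'phi',key[min(c+8,len(key)-1)].round(3))
E
python3 rows.py
```

```text
0 [{'x': np.float64(0.0007), 'y': np.float64(-0.0074), 'az': np.float64(0.069)}, {'x': np.float64(0.0019), 'y': np.float64(-0.0171), 'az': np.float64(0.154)}, {'x': np.float64(0.0039), 'y': np.float64(-0.0272), 'az': np.float64(0.241)}, {'x': np.float64(0.0045), 'y': np.float64(-0.0382), 'az': np.float64(0.328)}, {'x': np.float64(0.004), 'y': np.float64(-0.0488), 'az': np.float64(0.416)}, {'x': np.float64(0.006), 'y': np.float64(-0.0593), 'az': np.float64(0.503)}, {'x': np.float64(0.0098), 'y': np.float64(-0.0696), 'az': np.float64(0.59)}, {'x': np.float64(0.0139), 'y': np.float64(-0.0788), 'az': np.float64(0.677)}]
  clr [np.float64(7.6), np.float64(8.0), np.float64(7.0), np.float64(5.0), np.float64(4.0), np.float64(5.0), np.float64(4.2), np.float64(3.6)] end G [ 0.5614 -0.0156] phi [ 28.001 -17.332  -0.567]
8 [{'x': np.float64(-0.001), 'y': np.float64(-0.0104), 'az': np.float64(0.087)}, {'x': np.float64(-0.002), 'y': np.float64(-0.0175), 'az': np.float64(0.155)}, {'x': np.float64(-0.0049), 'y': np.float64(-0.0145), 'az': np.float64(0.169)}, {'x': np.float64(-0.008), 'y': np.float64
[... 1679 characters left out ...]
t64(-0.0)}, {'x': np.float64(-0.0351), 'y': np.float64(-0.0084), 'az': np.float64(-0.0)}, {'x': np.float64(-0.0429), 'y': np.float64(-0.0157), 'az': np.float64(-0.0)}, {'x': np.float64(-0.0507), 'y': np.float64(-0.0233), 'az': np.float64(0.001)}, {'x': np.float64(-0.0584), 'y': np.float64(-0.0385), 'az': np.float64(0.049)}]
  clr [np.float64(13.6), np.float64(17.0), np.float64(21.3), np.float64(28.0), np.float64(34.9), np.float64(41.8), np.float64(50.0), np.float64(58.0)] end G [ 0.6992 -0.1177] phi [-89.996  -6.003   0.126]
32 [{'x': np.float64(-0.006), 'y': np.float64(-0.0232), 'az': np.float64(0.106)}]
  clr [np.float64(63.0)] end G [ 0.6812 -0.1335] phi [-9.765e+01 -9.000e-01  2.000e-02]
```

Emit:
carry_out(
  targets=[
    {"hand": 40,"x": 0.0007,"y": -0.0074,"z": 0,"ax": 0,"ay": 0,"az": 0.069},
    {"hand": 40,"x": 0.0019,"y": -0.0171,"z": 0,"ax": 0,"ay": 0,"az": 0.154},
    {"hand": 40,"x": 0.0039,"y": -0.0272,"z": 0,"ax": 0,"ay": 0,"az": 0.241},
    {"hand": 40,"x": 0.0045,"y": -0.0382,"z": 0,"ax": 0,"ay": 0,"az": 0.328},
    {"hand": 40,"x": 0.004,"y": -0.0488,"z": 0,"ax": 0,"ay": 0,"az": 0.416},
    {"hand": 40,"x": 0.006,"y": -0.0593,"z": 0,"ax": 0,"ay": 0,"az": 0.503},
    {"hand": 40,"x": 0.0098,"y": -0.0696,"z": 0,"ax": 0,"ay": 0,"az": 0.59},
    {"hand": 40,"x": 0.0139,"y": -0.0788,"z": 0,"ax": 0,"ay": 0,"az": 0.677},
  ],
)

```text
t: 3.42
tool_pos: [0.5614, -0.0158, 0.1895]
orientation: [2.461, 1.95, 0.003]
force: [2.3, 0.4, 3.6]
opening: 0.0457
gripper_force: 40.0
```

Run:
```python
from look import *
s=read_state();print(s['t'],s['tool_pos'],s['orientation'],s['opening'],s['gripper_force'],s['force'],s['wrist_torque'])
rm=R.from_rotvec(s['orientation']).as_matrix();phi=np.arctan2(rm[1,1],rm[0,1])-TH
hk=tolathe(s['tool_pos'])+162*np.array([np.cos(phi),np.sin(phi)]);print('pred hook',hk,'phi',np.degrees(phi))
h=toworld(hk)-.0725*np.array([np.cos(phi+TH+np.pi/2),np.sin(phi+TH+np.pi/2)])
L=look('w4',[*h,phi+TH+np.pi/2])
```

```text
3.425 [ 0.56136775 -0.01580118  0.18952832] [2.46127029 1.94973684 0.00270848] 0.04565766370772362 40.01374661922455 [2.32667172 0.37469426 3.55923994] [ 0.01652012 -0.29683724  0.09084077]
pred hook [ 27.6098477  -17.62546147] phi -32.64982329145972
spanner [0.5814 0.0743 1.3565] -14.50385856628418
handle [-92.2  59. ] hook [ 31.2 -17.2] phi -31.7
```

View pics/w4f.png

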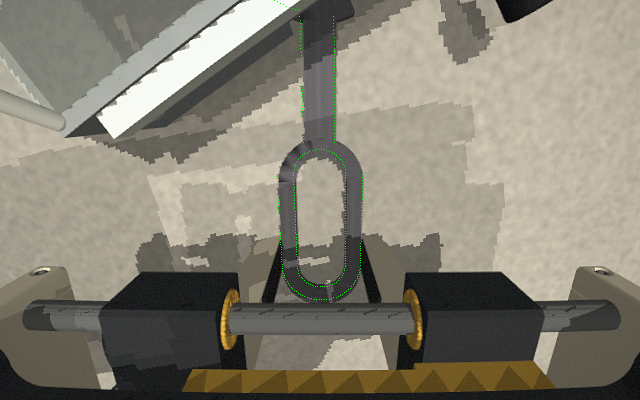

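Run:
```python
import cv2
a=cv2.imread('pics/w3.png',0);b=cv2.imread('pics/w4.png',0)
for (x0,x1,y0,y1) in [(270,370,135,230),(290,350,100,200),(275,365,150,295)]:
    r=cv2.matchTemplate(cv2.Canny(b,40,100)[y0-12:y1+12,x0-12:x1+12],cv2.Canny(a,40,100)[y0:y1,x0:x1],cv2.TM_CCOEFF_NORMED)
    print(cv2.minMaxLoc(r)[1],cv2.minMaxLoc(r)[3])
```

```text
0.36164289712905884 (12, 12)
0.35188108682632446 (12, 12)
0.40567055344581604 (12, 12)
```

The view shows the handle at the same pixels as before, so it hasn't slipped, and the forces are small. Carrying on.

Emit:
carry_out(
  targets=[
    {"hand": 40,"x": -0.001,"y": -0.0104,"z": 0,"ax": 0,"ay": 0,"az": 0.087},
    {"hand": 40,"x": -0.002,"y": -0.0175,"z": 0,"ax": 0,"ay": 0,"az": 0.155},
    {"hand": 40,"x": -0.0049,"y": -0.0145,"z": 0,"ax": 0,"ay": 0,"az": 0.169},
    {"hand": 40,"x": -0.008,"y": -0.002,"z": 0,"ax": 0,"ay": 0,"az": 0.126},
  ],
)

```text
t: 3.98
tool_pos: [0.5565, -0.022, 0.1894]
orientation: [-2.573, -1.796, 0.002]
force: [-8.9, 5.5, 14.8]
opening: 0.0454
gripper_force: 40.1
```

Emit:
carry_out(
  targets=[
    {"hand": 40,"x": 0,"y": 0,"z": 0,"ax": 0,"ay": 0,"az": 0},
  ],
)

```text
t: 4.1
tool_pos: [0.5579, -0.023, 0.1894]
orientation: [2.577, 1.797, 0.001]
force: [-1.1, 1.1, 6.6]
opening: 0.0451
gripper_force: 40.1
```

```bash
sed -i 's/range(0,len(key)-1,8)/CS/; s/^import json/import sys;CS=[int(a) for a in sys.argv[1:]]/' rows.py; python3 rows.py 12 20 | sed 's/np.float64//g'
python3 - <<'E'
import cv2
from plant import *
s=read_state();print(s['tool_pos'],s['wrist_torque'])
a=cv2.imread('pics/w3.png',0);b,_=read_camera('wrist');cv2.imwrite('pics/w5.png',b);b=cv2.cvtColor(b,cv2.COLOR_BGR2GRAY)
for (x0,x1,y0,y1) in [(270,370,135,230),(290,350,100,200),(275,365,150,295)]:
    r=cv2.matchTemplate(cv2.Canny(b,40,100)[y0-12:y1+12,x0-12:x1+12],cv2.Canny(a,40,100)[y0:y1,x0:x1],cv2.TM_CCOEFF_NORMED)
    print(cv2.minMaxLoc(r)[1],cv2.minMaxLoc(r)[3])
E
```

```text
12 [{'x': (0.0008), 'y': (0.0157), 'az': (-0.082)}, {'x': (0.0027), 'y': (0.0299), 'az': (-0.169)}, {'x': (0.0049), 'y': (0.0444), 'az': (-0.257)}, {'x': (0.007), 'y': (0.0596), 'az': (-0.344)}, {'x': (0.0106), 'y': (0.0741), 'az': (-0.431)}, {'x': (0.0155), 'y': (0.088), 'az': (-0.519)}, {'x': (0.0219), 'y': (0.1006), 'az': (-0.606)}, {'x': (0.0273), 'y': (0.1128), 'az': (-0.693)}]
  clr [(8.2), (9.0), (9.0), (8.2), (9.0), (9.0), (8.0), (7.0)] end G [ 0.6728 -0.0365] phi [ -3.348 -28.47   -0.   ]
20 [{'x': (-0.005), 'y': (0.0122), 'az': (-0.087)}, {'x': (-0.0097), 'y': (0.0226), 'az': (-0.155)}, {'x': (-0.0152), 'y': (0.0255), 'az': (-0.174)}, {'x': (-0.0212), 'y': (0.0257), 'az': (-0.175)}, {'x': (-0.0272), 'y': (0.0257), 'az': (-0.175)}, {'x': (-0.0332), 'y': (0.0257), 'az': (-0.175)}, {'x': (-0.0392), 'y': (0.0257), 'az': (-0.175)}, {'x': (-0.0482), 'y': (0.0256), 'az': (-0.175)}]
  clr [(5.0), (5.0), (7.2), (10.8), (13.6), (17.0), (21.3), (28.0)] end G [ 0.713  -0.0734] phi [-54.    -25.965   0.175]
[ 0.55788324 -0.02303758  0.18942714] [0.18268521 0.22084383 0.31700292]
0.27401790022850037 (11, 12)
0.3113950192928314 (11, 12)
0.31111326813697815 (12, 12)
```

Emit:
carry_out(
  targets=[
    {"hand": 40,"x": 0.0008,"y": 0.0157,"z": 0,"ax": 0,"ay": 0,"az": -0.082},
    {"hand": 40,"x": 0.0027,"y": 0.0299,"z": 0,"ax": 0,"ay": 0,"az": -0.169},
    {"hand": 40,"x": 0.0049,"y": 0.0444,"z": 0,"ax": 0,"ay": 0,"az": -0.257},
    {"hand": 40,"x": 0.007,"y": 0.0596,"z": 0,"ax": 0,"ay": 0,"az": -0.344},
    {"hand": 40,"x": 0.0106,"y": 0.0741,"z": 0,"ax": 0,"ay": 0,"az": -0.431},
    {"hand": 40,"x": 0.0155,"y": 0.088,"z": 0,"ax": 0,"ay": 0,"az": -0.519},
    {"hand": 40,"x": 0.0219,"y": 0.1006,"z": 0,"ax": 0,"ay": 0,"az": -0.606},
    {"hand": 40,"x": 0.0273,"y": 0.1128,"z": 0,"ax": 0,"ay": 0,"az": -0.693},
  ],
)

```text
t: 5.15
tool_pos: [0.672, -0.0363, 0.1893]
orientation: [-1.809, -2.564, 0.003]
force: [-11.7, 1.8, 15.5]
opening: 0.0451
gripper_force: 40.0
```

Run:
```python
from look import *
s=read_state();print(s['tool_pos'],s['force'],s['wrist_torque'])
a=cv2.imread('pics/w3.png',0)
rm=R.from_rotvec(s['orientation']).as_matrix();phi=np.arctan2(rm[1,1],rm[0,1])-TH
hk=tolathe(s['tool_pos'])+162*np.array([np.cos(phi),np.sin(phi)]);print('pred hook',hk,'phi',np.degrees(phi))
h=toworld(hk)-.0725*np.array([np.cos(phi+TH+np.pi/2),np.sin(phi+TH+np.pi/2)])
look('w6',[*h,phi+TH+np.pi/2]);b=cv2.imread('pics/w6.png',0)
for (x0,x1,y0,y1) in [(270,370,135,230),(290,350,100,200),(275,365,150,295)]:
    r=cv2.matchTemplate(cv2.Canny(b,40,100)[y0-12:y1+12,x0-12:x1+12],cv2.Canny(a,40,100)[y0:y1,x0:x1],cv2.TM_CCOEFF_NORMED)
    print(cv2.minMaxLoc(r)[1],cv2.minMaxLoc(r)[3])
```

```text
[ 0.67199929 -0.03626327  0.18926623] [-11.66385322   1.83697776  15.50411806] [ 0.21888481  2.32509143 -0.00864771]
pred hook [ -2.87413375 -27.25606626] phi 0.17817504065186424
spanner [0.6403 0.046  1.933 ] -14.659339904785156
handle [-149.3  -26.9] hook [ -4.3 -23.5] phi 1.33
0.3976863622665405 (12, 12)
0.4749316871166229 (12, 12)
0.44450706243515015 (12, 12)
```

View pics/w6f.png

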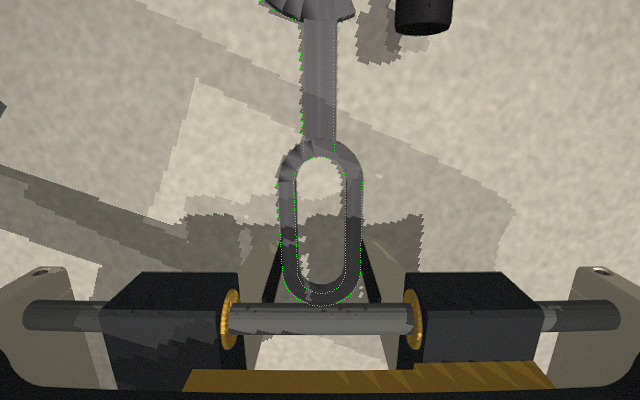

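The bow and heel side are already in front of the sill at the top of the picture (265–355, 0–20), and nothing has slipped. Next I lift 1 mm and draw it clear.

Emit:
carry_out(
  targets=[
    {"hand": 40,"x": -0.005,"y": 0.0122,"z": -0.001,"ax": 0,"ay": 0,"az": -0.087},
    {"hand": 40,"x": -0.0097,"y": 0.0226,"z": -0.001,"ax": 0,"ay": 0,"az": -0.155},
    {"hand": 40,"x": -0.0152,"y": 0.0255,"z": -0.001,"ax": 0,"ay": 0,"az": -0.174},
    {"hand": 40,"x": -0.0212,"y": 0.0257,"z": -0.001,"ax": 0,"ay": 0,"az": -0.175},
    {"hand": 40,"x": -0.0272,"y": 0.0257,"z": -0.001,"ax": 0,"ay": 0,"az": -0.175},
    {"hand": 40,"x": -0.0332,"y": 0.0257,"z": -0.001,"ax": 0,"ay": 0,"az": -0.175},
    {"hand": 40,"x": -0.0392,"y": 0.0257,"z": -0.001,"ax": 0,"ay": 0,"az": -0.175},
    {"hand": 40,"x": -0.0482,"y": 0.0256,"z": -0.001,"ax": 0,"ay": 0,"az": -0.175},
  ],
)

```text
t: 6.2
tool_pos: [0.7127, -0.0739, 0.1895]
orientation: [-1.584, -2.713, 0.0]
force: [-1.9, 3.2, 1.4]
opening: 0.0455
gripper_force: 40.0
```

Emit:
carry_out(
  targets=[
    {"hand": 40,"x": -0.015,"y": 0,"z": 0,"ax": 0,"ay": 0,"az": 0},
    {"hand": 40,"x": -0.03,"y": 0,"z": 0,"ax": 0,"ay": 0,"az": 0},
    {"hand": 40,"x": -0.045,"y": 0,"z": 0,"ax": 0,"ay": 0,"az": 0},
    {"hand": 40,"x": -0.06,"y": 0,"z": 0,"ax": 0,"ay": 0,"az": 0},
    {"hand": 40,"x": -0.06,"y": 0,"z": 0.0005,"ax": 0,"ay": 0,"az": 0},
    {"hand": 55,"x": -0.06,"y": 0,"z": 0.0005,"ax": 0,"ay": 0,"az": 0},
    {"hand": 70,"x": -0.06,"y": 0,"z": 0.0005,"ax": 0,"ay": 0,"az": 0},
    {"hand": 78,"x": -0.06,"y": 0,"z": 0.0005,"ax": 0,"ay": 0,"az": 0},
  ],
)

```text
t: 7.2
tool_pos: [0.7421, -0.1251, 0.1892]
orientation: [-1.583, -2.713, -0.0]
force: [0.3, -0.5, 0.8]
opening: 0.0665
gripper_force: 0.0
```

Emit:
carry_out(
  targets=[
    {"hand": 78,"x": -0.06,"y": 0,"z": -0.03,"ax": 0,"ay": 0,"az": 0},
    {"hand": 78,"x": -0.06,"y": 0,"z": -0.08,"ax": 0,"ay": 0,"az": 0},
    {"hand": 50,"x": -0.06,"y": 0,"z": -0.13,"ax": 0,"ay": 0,"az": 0},
    {"hand": 20,"x": -0.06,"y": 0,"z": -0.18,"ax": 0,"ay": 0,"az": 0},
    {"hand": 0,"x": -0.06,"y": 0,"z": -0.18,"ax": 0,"ay": 0,"az": 0},
    {"hand": 0,"x": -0.06,"y": 0,"z": -0.18,"ax": 0,"ay": 0,"az": 0},
  ],
)

```text
t: 7.95
tool_pos: [0.7716, -0.1776, 0.369]
orientation: [-1.583, -2.713, -0.0]
force: [-0.1, -0.4, -0.2]
opening: 0.0375
gripper_force: 0.0
```

Run:
```python
from look import *
s=read_state();print(s['t'],s['tool_pos'],s['orientation'],s['opening'])
hk=np.array([-113,-36]);y=np.radians(119.4+10-10)  
phi=np.radians(10);yaw=phi+TH+np.pi/2
h=toworld(hk)-.0725*np.array([np.cos(yaw),np.sin(yaw)])
L=look('w7',[*h,yaw],span=(.02,.02,.15))
k=L[(L[:,2]>43)&(L[:,2]<52)&(L[:,0]<-25)&(L[:,0]>-60)&(abs(L[:,1]+66)<40)]
print(len(k),k.min(0) if len(k) else 0,k.max(0) if len(k) else 0)
```

```text
7.95 [ 0.77159773 -0.17759251  0.36903253] [-1.58330996e+00 -2.71336185e+00 -3.46504348e-05] 0.037542053270919466
spanner [ 0.6979 -0.052   2.103 ] -19.32369041442871
handle [-259.4  -60.8] hook [-117.1  -33. ] phi 11.07
0 0 0
```

View pics/w7f.png

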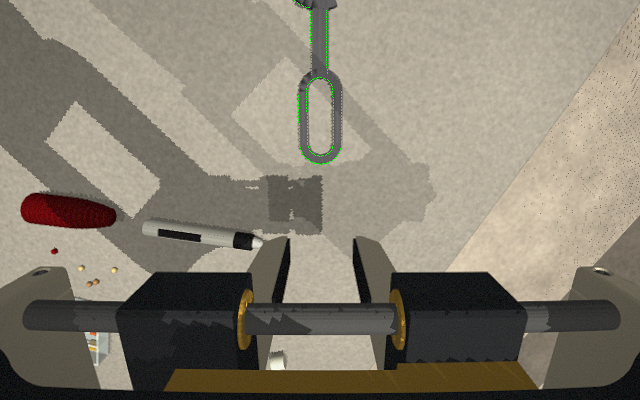

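The spanner lies out in front, with its hook centre at lathe x −117 mm. The cob (68,212) and engraver (200,233) haven't been touched. Next is the shutter: fingers shut, on the −y side of the knob.

Emit:
carry_out(
  targets=[
    {"hand": 0,"x": 0.055,"y": 0.018,"z": 0.01,"ax": 0,"ay": 0,"az": 0.035},
    {"hand": 0,"x": 0.11,"y": 0.036,"z": 0.02,"ax": 0,"ay": 0,"az": 0.07},
    {"hand": 0,"x": 0.165,"y": 0.054,"z": 0.04,"ax": 0,"ay": 0,"az": 0.105},
    {"hand": 0,"x": 0.22,"y": 0.072,"z": 0.055,"ax": 0,"ay": 0,"az": 0.14},
    {"hand": 0,"x": 0.275,"y": 0.089,"z": 0.069,"ax": 0,"ay": 0,"az": 0.175},
    {"hand": 0,"x": 0.275,"y": 0.089,"z": 0.069,"ax": 0,"ay": 0,"az": 0.175},
    {"hand": 0,"x": 0.275,"y": 0.089,"z": 0.069,"ax": 0,"ay": 0,"az": 0.175},
  ],
)

```text
t: 8.88
tool_pos: [0.7134, 0.1053, 0.2984]
orientation: [-1.812, -2.564, 0.003]
force: [-0.4, -1.3, 0.6]
opening: 0.0003
gripper_force: 0.0
```

Run:
```python
from look import *
s=read_state();rm=R.from_rotvec(s['orientation']).as_matrix()
print(s['t'],s['tool_pos'],tolathe(s['tool_pos']),np.degrees(np.arctan2(rm[1,1],rm[0,1])-TH),s['opening'],s['force'])
p=camera_params('side');im,d=read_camera('side')
cv2.imwrite('pics/s2.png',cv2.resize(im[100:260,220:460],None,fx=3,fy=3,interpolation=cv2.INTER_CUBIC))
```

```text
8.875 [0.71342957 0.1052891  0.29841762] [ -45.14953478 -113.89781575] 0.0680067599172165 0.0003422781424984547 [-0.37082128 -1.28541238  0.57124292]
```

View pics/s2.png

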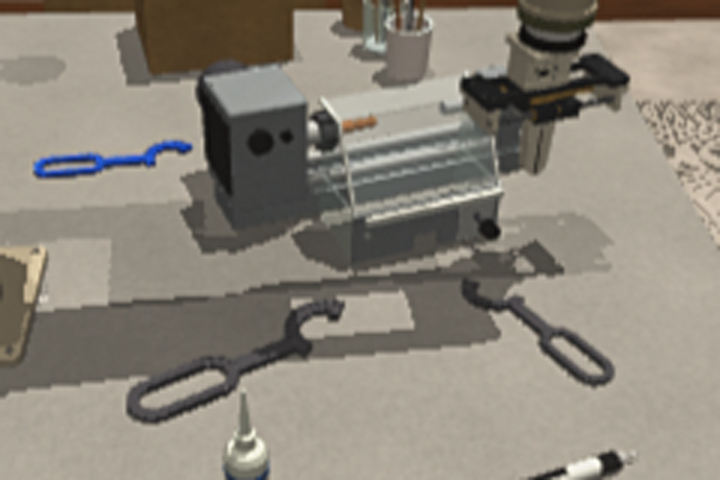

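That picture shows the spanner lying clear of the guard, at crop (465–615, 280–385), and the knob at (488,228). It was my last allowed picture, so the rest goes by numbers.

Emit:
carry_out(
  targets=[
    {"hand": 0,"x": 0,"y": 0,"z": 0.04,"ax": 0,"ay": 0,"az": 0},
    {"hand": 0,"x": 0,"y": 0,"z": 0.075,"ax": 0,"ay": 0,"az": 0},
    {"hand": 0,"x": 0,"y": 0,"z": 0.09,"ax": 0,"ay": 0,"az": 0},
    {"hand": 0,"x": 0,"y": 0,"z": 0.09,"ax": 0,"ay": 0,"az": 0},
  ],
)

```text
t: 9.43
tool_pos: [0.7137, 0.1041, 0.2091]
orientation: [-1.816, -2.562, 0.002]
force: [-0.3, 0.3, -0.4]
opening: 0.0004
gripper_force: 0.0
```

Emit:
carry_out(
  targets=[
    {"hand": 0,"x": 0,"y": -0.01,"z": 0,"ax": 0,"ay": 0,"az": 0},
    {"hand": 0,"x": 0,"y": -0.02,"z": 0,"ax": 0,"ay": 0,"az": 0},
    {"hand": 0,"x": 0,"y": -0.03,"z": 0,"ax": 0,"ay": 0,"az": 0},
    {"hand": 0,"x": 0,"y": -0.04,"z": 0,"ax": 0,"ay": 0,"az": 0},
    {"hand": 0,"x": 0,"y": -0.05,"z": 0,"ax": 0,"ay": 0,"az": 0},
    {"hand": 0,"x": 0,"y": -0.06,"z": 0,"ax": 0,"ay": 0,"az": 0},
    {"hand": 0,"x": 0,"y": -0.07,"z": 0,"ax": 0,"ay": 0,"az": 0},
  ],
)

```text
t: 10.3
tool_pos: [0.6473, 0.0818, 0.2102]
orientation: [-1.815, -2.564, -0.0]
force: [1.5, -0.3, 1.6]
opening: 0.0002
gripper_force: 0.9
```

```bash
cat > st.py <<'E'
from look import *
s=read_state();f=s['force'][:2]
print(s['t'],tolathe(s['tool_pos']),s['tool_pos'][2],'force x,y lathe',f@EX,f@EY)
p=camera_params('side');im,d=read_camera('side')
vv,uu=np.mgrid[100:260,220:460];K=np.array([[p['fx'],0,p['cx']],[0,p['fy'],p['cy']],[0,0,1]])
n=cv2.undistortPoints(np.stack([uu,vv],-1).reshape(-1,1,2).astype(float),K,np.array([p['k1'],0,0,0.]))[:,0]
d=d[100:260,220:460].reshape(-1,1)
W=p['position']+(np.c_[n[:,0],-n[:,1],-np.ones(len(n))]*d)@R.from_rotvec(p['rotation']).as_matrix().T
c=im[100:260,220:460].reshape(-1,3).max(1)
L=np.c_[tolathe(W),W[:,2]*1e3]
m=(L[:,0]>-62)&(L[:,0]<-46)&(L[:,2]>20)&(L[:,2]<52)&(abs(L[:,1]+30)<60)&(c<70)
print('knob face',m.sum(),np.median(L[m],0),L[m].min(0),L[m].max(0))
E
python3 st.py
```

```text
10.3 [-45.29766938 -43.72847397] 0.2102444583539097 force x,y lathe -0.7489792612333772 -1.3123725083525617
knob face 32 [-52.14014557 -14.23645591  39.55059826] [-58.00083352 -45.26300902  24.00179805] [-46.83138218  -2.06124839  46.75672467]
```

Emit:
carry_out(
  targets=[
    {"hand": 0,"x": 0,"y": -0.004,"z": 0,"ax": 0,"ay": 0,"az": 0},
    {"hand": 0,"x": 0,"y": -0.008,"z": 0,"ax": 0,"ay": 0,"az": 0},
    {"hand": 0,"x": 0,"y": -0.011,"z": 0,"ax": 0,"ay": 0,"az": 0},
    {"hand": 0,"x": 0,"y": -0.012,"z": 0,"ax": 0,"ay": 0,"az": 0},
  ],
)

```text
t: 10.85
tool_pos: [0.6364, 0.078, 0.21]
orientation: [-1.815, -2.564, 0.0]
force: [1.1, 1.2, -0.4]
opening: 0.0001
gripper_force: 0.7
```

Emit:
carry_out(
  targets=[
    {"hand": 0,"x": 0,"y": -0.001,"z": 0,"ax": 0,"ay": 0,"az": 0},
    {"hand": 0,"x": 0,"y": -0.001,"z": 0,"ax": 0,"ay": 0,"az": 0},
  ],
)

```text
t: 11.1
tool_pos: [0.6356, 0.0777, 0.2102]
orientation: [-1.815, -2.564, 0.0]
force: [1.1, 1.1, -0.8]
opening: 0.0003
gripper_force: 0.3
```

Emit:
carry_out(
  targets=[
    {"hand": 0,"x": 0,"y": -0.001,"z": 0,"ax": 0,"ay": 0,"az": 0},
    {"hand": 0,"x": 0,"y": -0.001,"z": 0,"ax": 0,"ay": 0,"az": 0},
  ],
)

```text
t: 11.35
tool_pos: [0.6347, 0.0774, 0.2102]
orientation: [-1.815, -2.564, -0.0]
force: [1.6, 1.3, -0.6]
opening: 0.0008
gripper_force: 0.6
```

```bash
python3 st.py
```

```text
11.35 [-45.29177462 -30.37984294] 0.2102316469787427 force x,y lathe 0.67919377351188 -1.8969793830045463
knob face 29 [-53.46620536  -0.72121865  38.69532707] [-57.39027461 -31.04401186  30.22953973] [-47.04607704   9.54730584  48.68004552]
```

Emit:
carry_out(
  targets=[
    {"hand": 0,"x": 0,"y": -0.001,"z": 0,"ax": 0,"ay": 0,"az": 0},
    {"hand": 0,"x": 0,"y": -0.001,"z": 0,"ax": 0,"ay": 0,"az": 0},
  ],
)

```text
t: 11.65
tool_pos: [0.6337, 0.077, 0.2102]
orientation: [-1.815, -2.564, 0.0]
force: [0.8, 1.2, -0.8]
opening: 0.0009
gripper_force: 0.5
```

Emit:
carry_out(
  targets=[
    {"hand": 0,"x": 0,"y": -0.001,"z": 0,"ax": 0,"ay": 0,"az": 0},
    {"hand": 0,"x": 0,"y": -0.001,"z": 0,"ax": 0,"ay": 0,"az": 0},
  ],
)

```text
t: 11.9
tool_pos: [0.6328, 0.0767, 0.2102]
orientation: [-1.815, -2.564, 0.0]
force: [1.6, 0.5, -1.0]
opening: 0.0004
gripper_force: 0.5
```

Emit:
carry_out(
  targets=[
    {"hand": 0,"x": 0,"y": -0.001,"z": 0,"ax": 0,"ay": 0,"az": 0},
    {"hand": 0,"x": 0,"y": -0.001,"z": 0,"ax": 0,"ay": 0,"az": 0},
  ],
)

```text
t: 12.15
tool_pos: [0.6319, 0.0763, 0.2103]
orientation: [-1.815, -2.564, 0.0]
force: [0.1, 1.4, -0.7]
opening: 0.0006
gripper_force: 0.5
```

Emit:
carry_out(
  targets=[
    {"hand": 0,"x": 0,"y": -0.001,"z": 0,"ax": 0,"ay": 0,"az": 0},
    {"hand": 0,"x": 0,"y": -0.001,"z": 0,"ax": 0,"ay": 0,"az": 0},
  ],
)

```text
t: 12.4
tool_pos: [0.6309, 0.076, 0.2103]
orientation: [-1.815, -2.564, 0.0]
force: [0.8, 0.7, -0.4]
opening: 0.0002
gripper_force: 0.5
```

Emit:
carry_out(
  targets=[
    {"hand": 0,"x": 0,"y": -0.001,"z": 0,"ax": 0,"ay": 0,"az": 0},
    {"hand": 0,"x": 0,"y": -0.001,"z": 0,"ax": 0,"ay": 0,"az": 0},
  ],
)

```text
t: 12.65
tool_pos: [0.6301, 0.0757, 0.2103]
orientation: [1.815, 2.564, 0.001]
force: [2.9, 0.6, -0.7]
opening: 0.0006
gripper_force: 1.4
```

```bash
python3 st.py
```

```text
12.65 [-45.33446207 -25.52572291] 0.2103330089878331 force x,y lathe -0.44119511165400793 -2.940126362067823
knob face 29 [-53.74153451   3.30791758  40.2337898 ] [-57.99097176 -26.46183598  25.42668754] [-46.41424184  14.15066435  50.25021073]
```

Emit:
carry_out(
  targets=[
    {"hand": 0,"x": 0,"y": -0.001,"z": 0,"ax": 0,"ay": 0,"az": 0},
    {"hand": 0,"x": 0,"y": -0.001,"z": 0,"ax": 0,"ay": 0,"az": 0},
  ],
)

```text
t: 12.95
tool_pos: [0.6297, 0.0756, 0.2104]
orientation: [1.814, 2.563, 0.003]
force: [7.5, 3.1, -4.6]
opening: 0.0006
gripper_force: 3.7
```

Emit:
carry_out(
  targets=[
    {"hand": 0,"x": 0,"y": -0.001,"z": 0,"ax": 0,"ay": 0,"az": 0},
    {"hand": 0,"x": 0,"y": -0.001,"z": 0,"ax": 0,"ay": 0,"az": 0},
  ],
)

```text
t: 13.2
tool_pos: [0.6292, 0.0755, 0.2105]
orientation: [1.813, 2.562, 0.005]
force: [11.1, 4.6, -7.8]
opening: 0.0005
gripper_force: 5.8
```

The force climbs to about 12 N while the tool barely moves, so the shutter is at its end stop. Backing off and lifting away.

Emit:
carry_out(
  targets=[
    {"hand": 0,"x": 0,"y": 0.02,"z": 0,"ax": 0,"ay": 0,"az": 0},
    {"hand": 0,"x": 0,"y": 0.05,"z": 0,"ax": 0,"ay": 0,"az": 0},
    {"hand": 0,"x": -0.02,"y": 0.06,"z": -0.05,"ax": 0,"ay": 0,"az": 0},
    {"hand": 0,"x": -0.06,"y": 0.06,"z": -0.1,"ax": 0,"ay": 0,"az": 0},
    {"hand": 0,"x": -0.1,"y": 0.06,"z": -0.16,"ax": 0,"ay": 0,"az": 0},
    {"hand": 0,"x": -0.14,"y": 0.06,"z": -0.2,"ax": 0,"ay": 0,"az": 0},
    {"hand": 0,"x": -0.18,"y": 0.06,"z": -0.2,"ax": 0,"ay": 0,"az": 0},
    {"hand": 0,"x": -0.18,"y": 0.06,"z": -0.2,"ax": 0,"ay": 0,"az": 0},
  ],
)

```text
t: 14.2
tool_pos: [0.7447, -0.0786, 0.4108]
orientation: [1.82, 2.56, -0.001]
force: [-0.0, 1.5, -0.5]
opening: 0.0006
gripper_force: 0.0
```

Run:
```python
from look import *
s=read_state();print(s['t'],s['tool_pos'],s['force'])
L=look('w9',[.698,-.052,2.103])
k=L[(L[:,2]>43)&(L[:,2]<52)&(L[:,0]<-34)&(L[:,0]>-60)&(abs(L[:,1])<95)]
print(len(k),k.min(0) if len(k) else 0,k.max(0) if len(k) else 0)
S=L[(L[:,2]>61)&(L[:,2]<74.5)&(abs(L[:,0])<25)]
print('sill',S.min(0),S.max(0))
```

```text
14.2 [ 0.74474511 -0.07860757  0.41075939] [-0.02213002  1.54853238 -0.51679268]
spanner [ 0.6989 -0.0491  2.0881] -23.96257781982422
handle [-257.3  -61.7] hook [-114.6  -36. ] phi 10.22
229 [-54.61003418  -9.23288737  43.00609943] [-40.81505114   8.26581034  48.24765205]Traceback (most recent call last):
  File "<stdin>", line 7, in <module>
    return umr_minimum(a, axis, None, out, keepdims, initial, where)
ValueError: zero-size array to reduction operation minimum which has no identity
```

The wrist camera puts the knob centre at y ≈ −0.5 mm, so the shutter is shut. The spanner's hook is at x = −115 mm, so all of it is at least 75 mm clear. Handing in.

```bash
python3 -c "
from plant import robot
print(robot.close_job())"
```

```text
the job is handed in; nothing more can be done
None
```

I threaded the spanner out through the slot and left it lying on the bench about 7 cm clear of the guard, pushed the shutter shut to its stop, and handed the job in at about 14 s; no verdict came back.

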